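# Feel the steering sockets, then seat the steering wheel in the empty one

## Robot

A 7-joint arm with a two-finger parallel gripper is mounted at the origin on the work surface. World frame = base frame: x ahead of the robot, y to its left, z up, the work surface at z = 0. Lengths are in m, angles in rad, forces in N, time in s.
With the tool pointing down it reaches from about 0.4 to 0.925 m from the base axis. Payload 5.6 kg.
Tool frame: the origin (TCP) lies at the very end of the fingers, on their centre line; the grasp point (between the pads) lies 19 mm behind it (manip.tcp_to_grasp is the distance from the TCP to the grasp point, in m); z points along the fingers, y is the direction in which the jaws open and shut (so a half turn about z gives the same grasp; the last joint's range is limited). The gripper opens to 85 mm and grips with 20 to 120 N. Pads are 22 mm wide; open, the fingers measure 114 mm over their backs; the gripper's body (76 mm by 85 mm) begins 54 mm behind the grasp point. The pads swing forward as they close: fully open they stand 13 mm farther back than shut.
Start: joints at [1.302, 0.468, -0.012, 1.603, 0.006, 1.071, -0.056], TCP at [0.145, -0.634, 0.231] pointing down, gripper open.
Joint ranges: [-2.53, 2.53], [-0.31, 2.02], [-1.57, 1.55], [0.28, 2.44], [-1.29, 4.43], [0.15, 1.84], [-2.92, 2.92]. Speed limits (rad/s): [2.57, 2.57, 3.14, 3.14, 3.14, 3.14, 3.14].

## Interface

Orientations are given as [roll, pitch, yaw] about the fixed x, y, z axes, in that order (R = Rz(yaw) Ry(pitch) Rx(roll)).
In Python, from plant import manip gives the robot as it stands.
- The arm moves only by the shell command python3 -m handwheel 'ROWS' [OPENING] [FORCE]. ROWS is JSON, a list that holds one entry, the list of rows, each a list of 6 numbers: the shift along the tool's x, y, z in units of 0.25 m (1.0 is 0.25 m), then the turn, a rotation vector about the tool's x, y, z in units of 120 degrees (1.0 is 120 degrees). In form: [[[x, y, z, wx, wy, wz], ...]]. A call has 1 to 20 rows; each row shifts and turns the commanded pose from where the row before left it, along the tool's axes as they then stand; what a row does not reach is not made up. A row lasts 1/8 s, in which the tool goes at most 62.5 mm and 10.7 degrees, less where a joint would pass 70% of its speed; a pose out of reach is approached as far as the arm can. A call with a number of a shift or a turn outside -1 to 1 is refused whole. A call with a gripper value outside its range is refused whole. OPENING is the opening, from 0 (shut) to 1 (fully open), set as the call begins (- or left out, the last holds). The fingers move at their own pace and stop on an object; FORCE is the grip in N (left out, the last holds). Time passes only in rows, so rows that do not move let the fingers close. It gives the time, the measured TCP pose, the force and the opening at its end, in the units of the state.
- manip.sense(): the state, without advancing time (a new reading comes with each control period).
- manip.camera(name): name is "scene" or "top"; returns the picture (480x640x3 uint8, blue, green, red); there is no depth.
- manip.get_calibration(name): a dict with "vfov" (degrees; the focal length in pixels is half the picture's height over the tangent of half this angle, whatever the lens; pixels are square), "cx", "cy" (the principal point, pixels), "dist_coeffs" ([k1, k2, p1, p2, k3] as OpenCV has them; the pictures are not rectified), "cam_to_world" (4x4, takes a point from camera to world coordinates). Camera axes: x right, y down, z forward; pixel columns grow to the right and rows downward; lengths in m; the calibration is good to about 2 mm. A picture is of the moment at which its call begins. get_calibration takes no time and is no camera call.
- manip.hand_in(): hands the job in, once; it reports no verdict.
Trained networks look in the newest picture that a camera, given by its name, has taken for a name from the list of things; names that differ only in an ending like _2 or _b are one class to them, and where a whole thing is asked for, a point or a joint stands for the part that bears it (a point fixed in the world has none). Each returns a list of dicts, best first, with "p" (0 to 1); they miss things now and then, are a little off and sometimes report something else, mostly with a low value. They report only what shows in the picture. A call takes as long as a camera call. They do not tell look-alikes from the thing itself.
- manip.masks_of(camera, label): "pixels" (480x640 bool, what is visible of it) and "centre" ([column, row] in pixels, amid what is visible of it).
- manip.tip_of(camera, label): "centre" ([column, row] in pixels: a listed point, or the origin of a listed thing).
The state is a dict: "time_s": time; "qpos": joint angles; "qd": joint speeds; "joint_efforts": joint torques, N m; "tool_pos": TCP position; "ee_rot": TCP orientation; "wrist_force": force on the tool from outside, world axes, zero at the start; "torque": the same for the moment, N m; "gripper_width": opening from 0.0 (shut) to 1.0 (fully open).
Only numpy, scipy, OpenCV 4.12 (cv2) and the standard library are available. Lean on these libraries where they do the work, as an engineer would, in place of code of your own. Each camera call takes 0.05 s, during which the arm holds its last target.

## Task

One of the two red car chassis still has a broken steering column stub deep down in its dark socket: feel for it gently with the chrome axle rod, and once you have touched the stub, touch the bottom of the other socket with the rod to make sure that it is empty, forcing nothing down. Put the rod back upright in its hole in the stand, then take the yellow steering wheel from the stand and press it firmly, but no harder than needed, into the empty socket until its collar is flush on the socket. Leave the black road wheels where they lie.

Things in the scene. Friction and masses are not known exactly. Their poses are not given: they have to be found in the camera images.
- chassis_a: One of two identical red plastic toy car chassis, 170 x 90 mm, clamped on a 200 x 100 x 12 mm aluminium jig plate; fixed. Origin on the bench under its steering socket's axis; x lengthwise towards the bonnet (48 mm above the bench), seat back (57 mm high) behind the socket, z up. The socket is a black post, 44 x 44 mm with a red top, 75 mm above the bench, the highest part.
- chassis_b: One of two identical red plastic toy car chassis, 170 x 90 mm, clamped on a 200 x 100 x 12 mm aluminium jig plate; fixed. Origin on the bench under its steering socket's axis; x lengthwise towards the bonnet (48 mm above the bench), seat back (57 mm high) behind the socket, z up. The socket is a black post, 44 x 44 mm with a red top, 75 mm above the bench, the highest part.
- socket_a (a point): Centre of the flat mouth of chassis a's steering socket, 75 mm above the bench, z up. Countersunk from 22 mm diameter to a vertical 14 mm bore 5 mm down. In just one of the two sockets a loose black broken-off column stub, 11 mm diameter, 18 mm tall, stands on the bottom, so a probe stops there 24 mm below the mouth instead of 42. Too dark inside to tell by eye.
- socket_b (a point): Centre of the flat mouth of chassis b's steering socket, 75 mm above the bench, z up. Countersunk from 22 mm diameter to a vertical 14 mm bore 5 mm down. In just one of the two sockets a loose black broken-off column stub, 11 mm diameter, 18 mm tall, stands on the bottom, so a probe stops there 24 mm below the mouth instead of 42. Too dark inside to tell by eye.
- bottom_a (a point): Bottom of the empty bore of chassis a, 42 mm below the mouth, on its axis: the top of a stiff black round retainer. It stays put under light touches (up to about 5 N) and slides down for good under a push of about 8 N (up to 9 mm of travel). This point marks its starting height and does not move; it says nothing about whether a stub stands on it.
- bottom_b (a point): Bottom of the empty bore of chassis b, 42 mm below the mouth, on its axis: the top of a stiff black round retainer. It stays put under light touches (up to about 5 N) and slides down for good under a push of about 8 N (up to 9 mm of travel). This point marks its starting height and does not move; it says nothing about whether a stub stands on it.
- stand: Blue plastic kit stand, 170 x 60 x 62 mm, fixed to the bench. Origin under its centre; x along its length, z up.
- rod_hole (a point): Centre of the mouth of the rod hole in the stand's top face (62 mm above the bench), 55 mm towards the stand's +x end: countersunk 22 mm to 14 mm diameter, hole floor 50 mm below the mouth. The rod stands here at the start and must end here.
- wheel_hole (a point): Centre of the mouth of the 16 mm steering wheel hole in the stand's top face, 55 mm towards the stand's -x end. The steering wheel starts here, its collar resting on the top face.
- rod: Chrome steel axle rod, 10 mm diameter, 130 mm long, 80 g, standing upright in the stand (80 mm of it above the stand's top). Origin at the centre of its lower end, z along the rod upwards.
- steering_wheel: Yellow plastic steering wheel, upright, about 60 g. Origin at the tip of its column, z up along it. Column 12 mm diameter, 48 mm long, last 3 mm tapered; above it the collar; rim 78 mm outer diameter, 60 to 70 mm above the tip, on three spokes; in the middle a round hub, 24 mm diameter, rising to 104 mm above the tip: grip it there from above.
- collar (a point): Centre of the flat underside of the steering wheel's 30 mm collar, 48 mm above the column tip, z up. Fully home it sits flush on the socket's mouth, the tip 48 mm below the mouth: the column then has pushed the retainer down the last 6 mm, against about 8 to 10 N. Pushes of more than about 25 N may crack the chassis.
- road_wheel0: Bystander: loose black rubber road wheel lying flat on the bench, 44 mm diameter, 18 mm thick. Origin at the centre of its underside.
- road_wheel1: Bystander: loose black rubber road wheel lying flat on the bench, 44 mm diameter, 18 mm thick. Origin at the centre of its underside.
- road_wheel2: Bystander: loose black rubber road wheel lying flat on the bench, 44 mm diameter, 18 mm thick. Origin at the centre of its underside.
- road_wheel3: Bystander: loose black rubber road wheel lying flat on the bench, 44 mm diameter, 18 mm thick. Origin at the centre of its underside.
Not all that is in view belongs to the job. Of the things like the steering_wheel, leave any that is blue; of the rest the smaller one is meant.

How it is judged:
By the outcome, as a careful person would: the job done as asked, in the order asked, and still so for the second after the job is handed in, with the robot touching nothing.
It also fails if it takes over 72 s, if anything falls off the work surface, if the arm or the gripper's body presses on something with over 40 N, if the wrist force passes 120 N, or if a joint passes its speed limit or range.

## Working session

There is one attempt and no reset: what is moved stays moved. The work goes in short steps, Python scripts to look and compute and a shell command to move; the robot and the scene stay as the last step left them, time stands still between calls to the robot, and variables do not carry over. Pictures are saved under pics/ and viewed, and the job is handed in when it is done.

```bash
ls; mkdir -p pics; python3 - <<'E'
from plant import manip
import cv2
for c in("scene","top"):
    cv2.imwrite(f"pics/{c}0.png",manip.camera(c)); k=manip.get_calibration(c); print(c,k)
s=manip.sense(); print(s)
E
```

```text
pics
scene {'vfov': 46.57758735695389, 'cx': 327.9235997151626, 'cy': 245.4829099963297, 'dist_coeffs': array([-0.04963777,  0.        ,  0.        ,  0.        ,  0.        ]), 'cam_to_world': array([[ 0.50377195,  0.51395449, -0.69430872,  1.22566412],
       [ 0.86381179, -0.29361648,  0.40941246, -0.47604442],
       [ 0.00655889, -0.80600257, -0.59187569,  0.63747308],
       [ 0.        ,  0.        ,  0.        ,  1.        ]])}
top {'vfov': 53.154045992164924, 'cx': 321.59648160435154, 'cy': 240.03099784225202, 'dist_coeffs': array([-0.08333903,  0.        ,  0.        ,  0.        ,  0.        ]), 'cam_to_world': array([[ 0.00858686, -0.99362529,  0.11240571,  0.43253207],
       [-0.99981896, -0.00662244,  0.01783796, -0.0936645 ],
       [-0.01697985, -0.11253853, -0.99350227,  0.91937382],
       [ 0.        ,  0.        ,  0.        ,  1.        ]])}
{'time_s': 0.1, 'qpos': array([ 1.30201149,  0.46828935, -0.01159046,  1.60353509,  0.00598896,
        1.07141344, -0.05631246]), 'qd': array([-0.00085671, -0.00356024,  0.00106721, -0.0006538 , -0.00045052,
       -0.000686  , -0.0033609 ]), 'joint_efforts': array([ 4.78934744e-04, -5.33523917e+01,  2.12625886e-02, -2.51965481e+01,
        1.15161613e-02,  4.28133731e-03,  3.74888464e-05]), 'tool_pos': array([ 0.14533391, -0.63302371,  0.23043195]), 'ee_rot': array([-3.13998574e+00,  1.12186231e-04,  2.25691705e-01]), 'wrist_force': array([0.86514202, 0.19088523, 1.31817908]), 'torque': array([ 0.01390594, -0.00855461,  0.02627044]), 'gripper_width': 0.9974746076337739}
```

View pics/scene0.png

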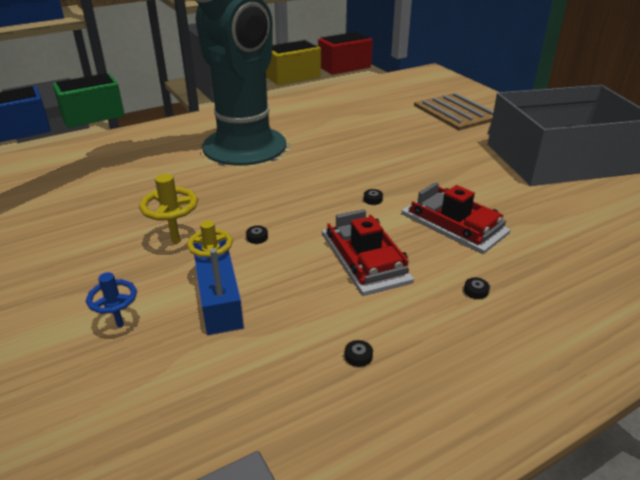

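View pics/top0.png

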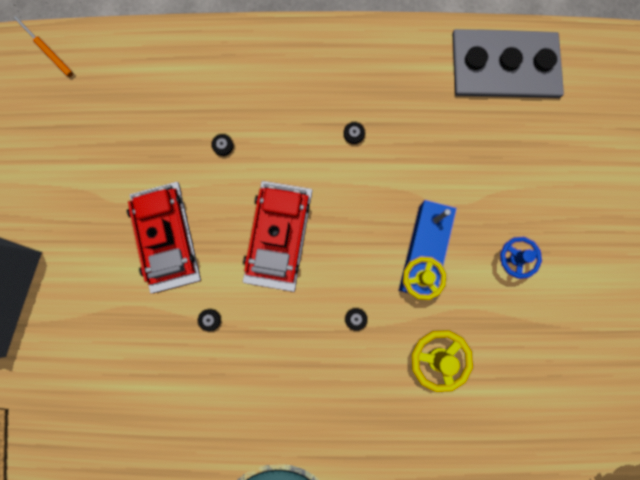

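The candidates in the top picture are the small yellow steering wheel in the stand at (427,278), a large yellow one at (443,361) and a blue one at (521,257). The small yellow one in the stand fits the description. The rod is at (440,217), and the sockets are at (152,233) and (274,231).

```bash
cat > h.py <<'E'
import numpy as np, cv2
from plant import manip
def K(c):
    k=manip.get_calibration(c); f=240/np.tan(np.radians(k["vfov"])/2)
    return np.array([[f,0,k["cx"]],[0,f,k["cy"]],[0,0,1]]),k["dist_coeffs"],k["cam_to_world"]
def ray(c,uv):
    M,d,T=K(c); p=cv2.undistortPoints(np.array([[uv]],float),M,d)[0,0]
    r=T[:3,:3]@np.array([p[0],p[1],1]); return T[:3,3],r/np.linalg.norm(r)
def atz(c,uv,z):
    o,r=ray(c,uv); return o+r*(z-o[2])/r[2]
def proj(c,P):
    M,d,T=K(c); W=np.linalg.inv(T)
    return cv2.projectPoints(np.atleast_2d(np.array(P,float)),cv2.Rodrigues(W[:3,:3])[0],W[:3,3],M,d)[0][:,0]
def tri(a,b):
    (o1,r1),(o2,r2)=ray("scene",a),ray("top",b)
    A=np.stack([r1,-r2],1); t=np.linalg.lstsq(A,o2-o1,rcond=None)[0]
    p,q=o1+t[0]*r1,o2+t[1]*r2; return (p+q)/2,np.linalg.norm(p-q)
E
python3 - <<'E'
from h import *
img={c:manip.camera(c) for c in("scene","top")}
zs=dict(socket_a=.075,rod_hole=.062,wheel_hole=.062,collar=.062,stand=0,rod=.012,steering_wheel=.014,chassis_a=0,road_wheel0=0)
for l,z in zs.items():
    for c in img:
        for d in manip.tip_of(c,l):
            if d["p"]>.2: print(l,c,round(d["p"],2),np.round(d["centre"],1),np.round(atz(c,d["centre"],z),4))
t=img["top"]
cv2.imwrite("pics/c1.png",np.hstack([cv2.resize(t[190:310,380:480],(400,480),interpolation=2),cv2.resize(img["scene"][200:340,150:250],(343,480),interpolation=2)]))
cv2.imwrite("pics/c2.png",cv2.resize(t[170:300,120:320],(800,520),interpolation=2))
print(manip.sense()["time_s"])
E
```

```text
socket_a scene 0.88 [365.9 222.4] [0.539  0.0082 0.075 ]
socket_a scene 0.75 [459.3 191.3] [0.5383 0.2299 0.075 ]
socket_a top 0.98 [152.9 236.8] [0.5319 0.2257 0.075 ]
socket_a top 0.84 [273.7 231.8] [0.5422 0.0069 0.075 ]
rod_hole scene 0.82 [218.3 291.9] [ 0.5715 -0.289   0.062 ]
rod_hole top 0.89 [438.3 219.9] [ 0.5676 -0.2891  0.062 ]
wheel_hole scene 0.62 [205.9 249.7] [ 0.4567 -0.2671  0.062 ]
wheel_hole top 0.65 [423.2 275.8] [ 0.4665 -0.2602  0.062 ]
collar scene 0.83 [111.7 304.8] [ 0.519  -0.4421  0.062 ]
collar scene 0.76 [209.3 252.3] [ 0.4667 -0.2646  0.062 ]
collar scene 0.74 [170.9 214.3] [ 0.3174 -0.2855  0.062 ]
collar top 0.73 [439.2 360.9] [ 0.3169 -0.2871  0.062 ]
collar top 0.67 [421.1 280.1] [ 0.4588 -0.2563  0.062 ]
collar top 0.61 [517.8 259. ] [ 0.4975 -0.4326  0.062 ]
collar top 0.23 [278.1 238.3] [5.322e-01 2.000e-04 6.200e-02]
collar top 0.22 [424.3 278.4] [ 0.4619 -0.2621  0.062 ]
stand scene 0.67 [219.4 296.2] [ 0.5126 -0.2713  0.    ]
stand top 0.64 [425.3 250.9] [ 0.5168 -0.2769  0.    ]
rod top 0.55 [275.3 235.6] [0.5431 0.0112 0.012 ]
rod top 0.42 [
[... 428 characters left out ...]
74 [259.1 238. ] [ 0.3893 -0.1401  0.    ]
chassis_a scene 0.65 [363.3 262.3] [ 0.556  -0.0046  0.    ]
chassis_a top 0.77 [163.4 236.4] [0.5416 0.233  0.    ]
chassis_a top 0.67 [279.6 236.3] [0.5433 0.0042 0.    ]
chassis_a top 0.61 [424.4 275.6] [ 0.4693 -0.2745  0.    ]
road_wheel0 scene 0.84 [477.4 292.9] [0.7276 0.1207 0.    ]
road_wheel0 scene 0.75 [262.1 237. ] [ 0.3891 -0.1335  0.    ]
road_wheel0 scene 0.74 [358.4 355.7] [ 0.7463 -0.1378  0.    ]
road_wheel0 top 0.8 [351.9 316.9] [ 0.3902 -0.1359  0.    ]
road_wheel0 top 0.63 [353.1 135.8] [ 0.7451 -0.1379  0.    ]
road_wheel0 top 0.62 [210.8 320.5] [0.3802 0.1335 0.    ]
road_wheel0 top 0.6 [221.8 147.2] [0.7214 0.1234 0.    ]
1.1
```

View pics/c1.png

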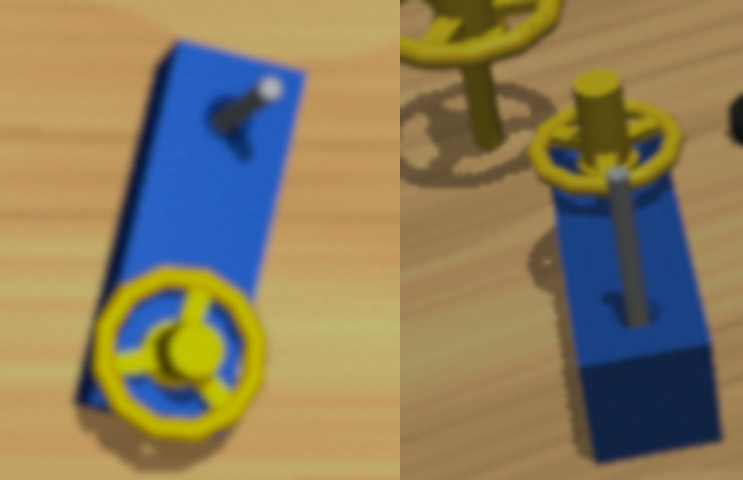

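View pics/c2.png

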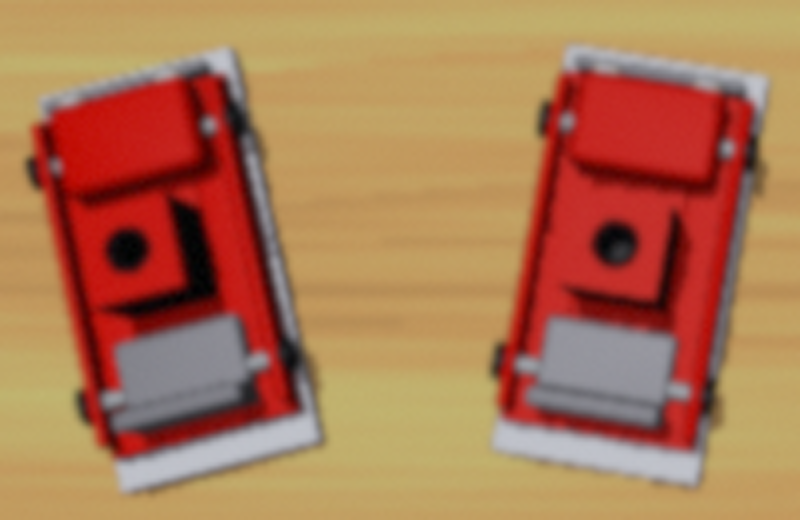

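The crops confirm the small yellow wheel in the stand, with the rod beside it at the stand's +x end. I'll now refine these points with colour centroids.

```bash
python3 - <<'E'
from h import *
t=cv2.imread("pics/top0.png"); s=cv2.imread("pics/scene0.png")
def cen(im,box,cond):
    x0,y0,x1,y1=box; r=im[y0:y1,x0:x1].astype(int); m=cond(r)
    n,l,st,c=cv2.connectedComponentsWithStats(m.astype(np.uint8))
    for i in range(1,n):
        if st[i,4]>8: print("  ",st[i],np.round(c[i]+[x0,y0],2))
dark=lambda r:r[...,2]<90
for b in((143,222,161,243),(265,220,284,243)): print("top sock");cen(t,b,dark)
for b in((357,214,375,232),(450,183,470,200)): print("scene sock");cen(s,b,dark)
br=lambda r:(r.min(2)>130)
print("rodtop");cen(t,(435,200,460,225),br)
cv2.imwrite("pics/c3.png",np.hstack([cv2.resize(s[205:255,340:390],(400,400),interpolation=2),cv2.resize(s[170:220,435:485],(400,400),interpolation=2)]))
A=dict(rodtop=((213,250.7),(447.3,212),.142),hub=((207.7,223.9),(428.2,278),.118),sockR=((365.9,222.4),(273.5,231),.075),sockL=((459.3,191.3),(151.75,232.2),.075))
for k,(a,b,z) in A.items(): print(k,np.round(atz("scene",a,z),4),np.round(atz("top",b,z),4),tri(a,b))
E
```

```text
top sock
   [ 4  5 10 11 81] [151.41 232.09]
top sock
   [ 4  6 10 10 85] [273.39 230.47]
scene sock
   [ 0  0  9  5 35] [360.49 215.54]
   [ 4  7 12  7 56] [366.73 224.27]
scene sock
   [ 5  7 10  5 41] [459.24 192.02]
   [ 0 13  8  4 20] [452.5 198. ]
rodtop
   [10 10  5  4 17] [447.12 211.59]
rodtop [ 0.5712 -0.2878  0.142 ] [ 0.5683 -0.2861  0.142 ] (array([ 0.56854202, -0.28680451,  0.13986434]), np.float64(0.000470701621839195))
hub [ 0.4648 -0.2597  0.118 ] [ 0.4607 -0.2576  0.118 ] (array([ 0.46070922, -0.25835519,  0.11512187]), np.float64(0.00025916662817914555))
sockR [0.539  0.0082 0.075 ] [0.5437 0.0073 0.075 ] (array([0.5429195 , 0.00626517, 0.07805742]), np.float64(0.0014094907004967812))
sockL [0.5383 0.2299 0.075 ] [0.5402 0.2282 0.075 ] (array([0.54014009, 0.22782009, 0.07647375]), np.float64(0.0002924477272643698))
```

View pics/c3.png

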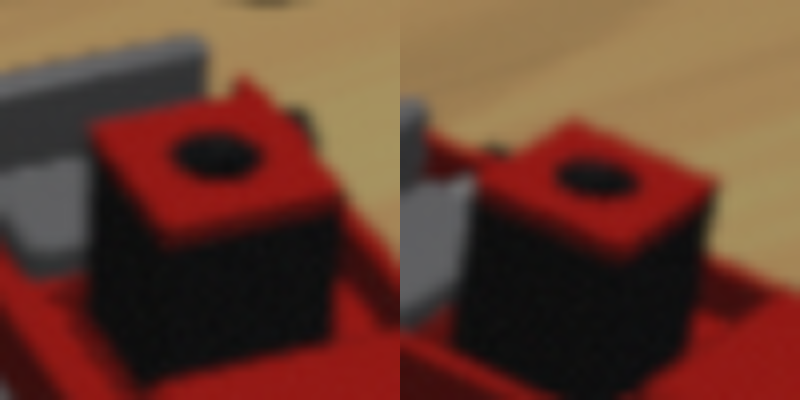

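```bash
python3 -m handwheel '[[[0,0,0,0,0,0.054],[0,0,0,0,0,0.054],[0.17,-0.138,0,0,0,0],[0.17,-0.138,0,0,0,0],[0.17,-0.138,0,0,0,0],[0.17,-0.138,0,0,0,0],[0.17,-0.138,0,0,0,0],[0.17,-0.138,0,0,0,0],[0.17,-0.138,0,0,0,0],[0.17,-0.138,0,0,0,0],[0.17,-0.138,0,0,0,0],[0.17,-0.138,0,0,0,0],[0,0,0,0,0,0]]]' 1 30
```

```text
time_s: 2.72
tool_pos: [0.5745, -0.2832, 0.2311]
ee_rot: [-3.139, -0.002, 0.008]
wrist_force: [-1.0, -0.9, -0.4]
gripper_width: 1.001
```

```bash
python3 -m handwheel '[[[-0.018,0.017,0.1,0,0,0],[0,0,0.12,0,0,0],[0,0,0.12,0,0,0],[0,0,0.12,0,0,0],[0,0,0.1,0,0,0],[0,0,0,0,0,0]]]'
python3 - <<'E'
from h import *
t=manip.camera("top"); s=manip.camera("scene")
cv2.imwrite("pics/d1.png",np.hstack([cv2.resize(t[160:280,380:500],(400,400),interpolation=2),cv2.resize(s[170:320,150:300],(400,400),interpolation=2)]))
print(manip.sense()["tool_pos"], proj("scene",manip.sense()["tool_pos"]))
E
```

```text
time_s: 3.48
tool_pos: [0.564, -0.2933, 0.0893]
ee_rot: [-3.14, 0.004, -0.002]
wrist_force: [1.1, -0.5, 0.1]
gripper_width: 0.997
[ 0.56619369 -0.29376786  0.09200333] [[211.93351502 276.17519981]]
```

View pics/d1.png

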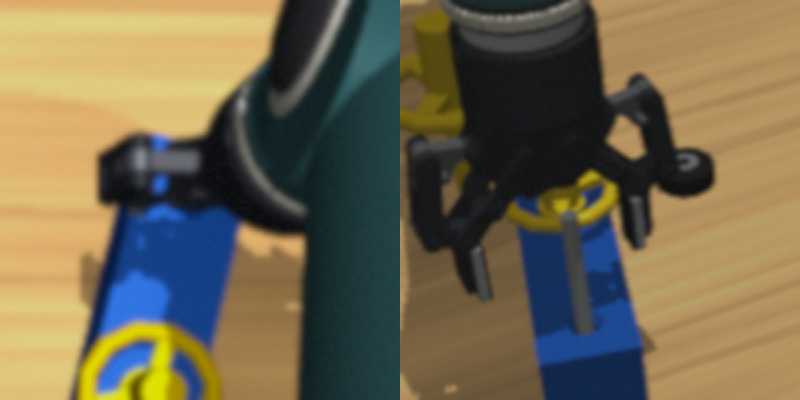

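The scene view shows the rod between the pads but about 5 px right of their midline, so the TCP is a few mm off. The pose readings differ from each other, so I'll check the noise.

```bash
python3 - <<'E'
from h import *
L=[];F=[]
for i in range(6):
    manip.camera("top"); s=manip.sense(); L.append(s["tool_pos"]);F.append(s["wrist_force"])
print(np.round(L,4),np.round(F,2),np.mean(L,0),s["qpos"],s["ee_rot"])
E
```

```text
[[ 0.5666 -0.2938  0.0926]
 [ 0.5668 -0.2937  0.0928]
 [ 0.5669 -0.2936  0.0928]
 [ 0.5668 -0.2935  0.0927]
 [ 0.5667 -0.2933  0.0925]
 [ 0.5666 -0.2933  0.0923]] [[ 0.21 -0.31  0.7 ]
 [ 0.5  -0.53  0.24]
 [-0.46 -0.   -0.28]
 [ 0.38 -0.27 -0.04]
 [ 0.23 -0.97 -0.15]
 [ 0.58  0.03 -0.08]] [ 0.56673909 -0.29353562  0.09259513] [ 0.51617393  0.61307442 -0.12452991  1.72548474  0.09931166  0.80761935
 -1.22586858] [ 3.14081053e+00 -1.32909838e-03 -5.66077009e-04]
```

```bash
python3 -m handwheel '[[[0.013,-0.024,0.010,0,0,0],[0,0,0,0,0,0],[0,0,0,0,0,0]]]' 0.3 30
python3 - <<'E'
from h import *
s=manip.camera("scene");st=manip.sense();print(st["tool_pos"],st["wrist_force"],st["gripper_width"])
cv2.imwrite("pics/d2.png",cv2.resize(s[190:320,150:280],(600,600),interpolation=2))
E
```

```text
time_s: 4.25
tool_pos: [0.5694, -0.2868, 0.0887]
ee_rot: [-3.142, 0.0, -0.0]
wrist_force: [0.9, -0.4, 0.8]
gripper_width: 0.376
[ 0.56935978 -0.28693985  0.08867536] [-0.06543427 -0.71953003  0.43212901] 0.30377889914060824
```

View pics/d2.png

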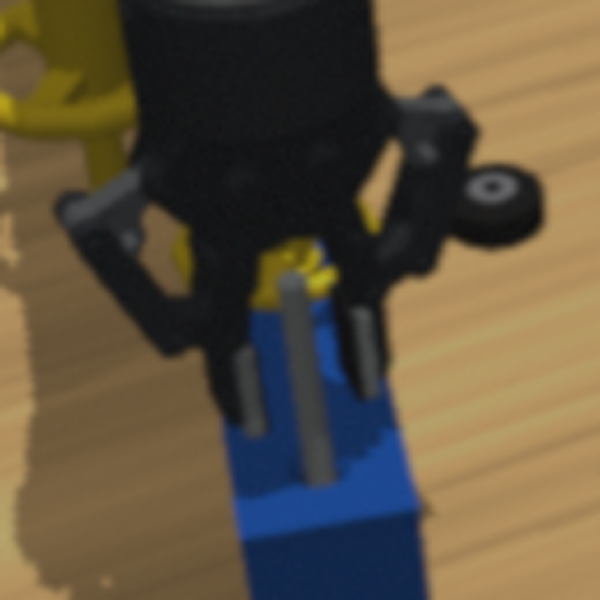

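The pads' midpoint is at about (310,415) in the crop and the rod passes through (310,412), so it's centred. Closing.

```bash
python3 -m handwheel '[[[0,0,0,0,0,0],[0,0,0,0,0,0],[0,0,0,0,0,0],[0,0,0,0,0,0]]]' 0 40
python3 -m handwheel '[[[0,0,-0.04,0,0,0],[0,0,-0.08,0,0,0],[0,0,-0.08,0,0,0],[0,0,-0.08,0,0,0],[0,0,-0.04,0,0,0],[0,0,0,0,0,0],[0,0,0,0,0,0]]]'
python3 - <<'E'
from h import *
s=manip.camera("scene");t=manip.camera("top");st=manip.sense();print(st["tool_pos"],st["wrist_force"],st["gripper_width"])
cv2.imwrite("pics/d3.png",cv2.resize(s[150:300,150:300],(600,600),interpolation=2))
E
```

```text
time_s: 4.8
tool_pos: [0.5693, -0.2871, 0.0888]
ee_rot: [3.141, 0.0, -0.001]
wrist_force: [0.7, 0.5, 0.5]
gripper_width: 0.088
time_s: 5.68
tool_pos: [0.5689, -0.2868, 0.1681]
ee_rot: [-3.141, 0.001, -0.0]
wrist_force: [-0.1, -0.7, -1.2]
gripper_width: 0.097
[ 0.56883315 -0.28672656  0.16776027] [-0.0671287   0.11421655 -1.12308782] 0.08937738092606633
```

View pics/d3.png

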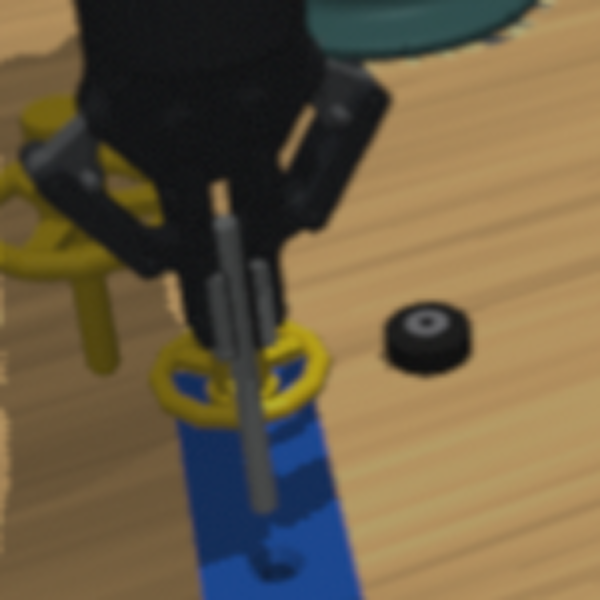

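```bash
python3 - <<'E'
from h import *
s=manip.camera("scene");t=manip.camera("top");p=manip.sense()["tool_pos"]
print(p,proj("scene",[p-[0,0,.0767],p+[0,0,.0533]]),"vs tip centre ~215.75,277.3, top 206.7,204.5")
print("hole",atz("scene",(219.2,291),.062))
cv2.imwrite("pics/d4.png",cv2.resize(t[150:300,380:530],(600,600),interpolation=2))
cv2.imwrite("pics/d5.png",cv2.resize(s[190:310,180:260],(533,800)[::1],interpolation=2)[:600])
E
```

```text
[ 0.56901229 -0.28679251  0.16794789] [[216.92670662 276.13872591]
 [206.64372481 204.41929805]] vs tip centre ~215.75,277.3, top 206.7,204.5
hole [ 0.57020574 -0.28694863  0.062     ]
```

View pics/d4.png

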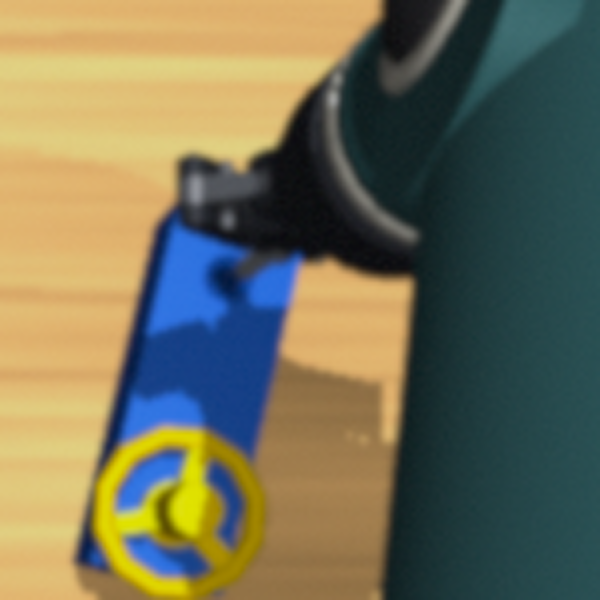

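View pics/d5.png

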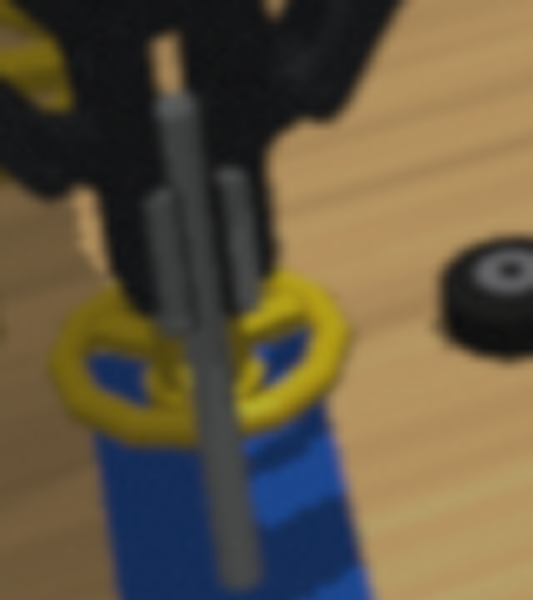

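```bash
python3 -m handwheel '[[[0,-0.05,-0.04,0,0,0],[-0.017,-0.18,0,0,0,0],[-0.017,-0.196,0,0,0,0],[-0.017,-0.196,0,0,0,0],[-0.017,-0.196,0,0,0,0],[-0.017,-0.196,0,0,0,0],[-0.017,-0.163,0.04,0,0,0],[0,0,0,0,0,0],[0,0,0,0,0,0],[0,0,0,0,0,0]]]'
python3 - <<'E'
from h import *
s=manip.camera("scene");t=manip.camera("top");p=manip.sense()["tool_pos"]
print(p,proj("scene",[p-[0,0,.0767],p+[0,0,.0533],[.5435,.0075,.075]]),proj("top",[p-[0,0,.0767]]))
cv2.imwrite("pics/e1.png",np.hstack([cv2.resize(t[190:270,234:314],(400,400),interpolation=2),cv2.resize(s[140:240,316:416],(400,400),interpolation=2)]))
E
```

```text
time_s: 7.12
tool_pos: [0.5443, 0.0059, 0.1692]
ee_rot: [3.141, -0.001, -0.003]
wrist_force: [0.3, 0.2, -0.3]
gripper_width: 0.09
[0.54424865 0.00604629 0.16897011] [[366.97209439 216.11514302]
 [370.71122117 150.04037576]
 [366.9584749  223.71835425]] [[273.04378294 229.37689351]]
```

View pics/e1.png

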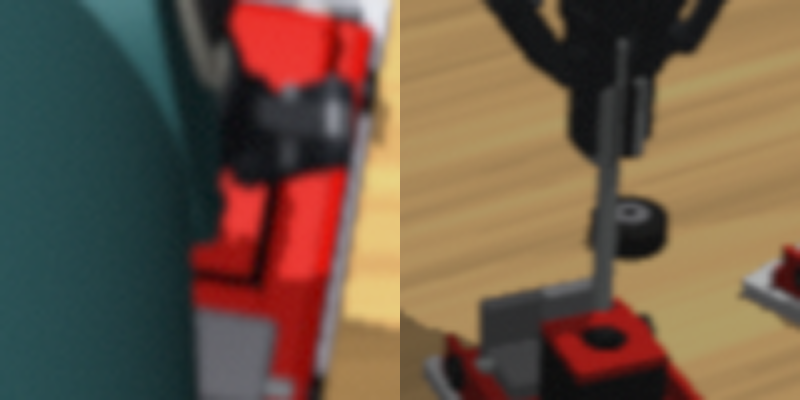

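```bash
python3 - <<'E'
from h import *
print(atz("scene",(366.9,224.1),.075),atz("scene",(367,215.8),.0923),atz("top",(273.4,230.6),.075))
s=manip.camera("scene")
cv2.imwrite("pics/e2.png",cv2.resize(s[205:235,347:387],(800,600),interpolation=2))
E
```

```text
[0.54447268 0.00673029 0.075     ] [0.54345553 0.00662906 0.0923    ] [0.54438841 0.00744716 0.075     ]
```

View pics/e2.png

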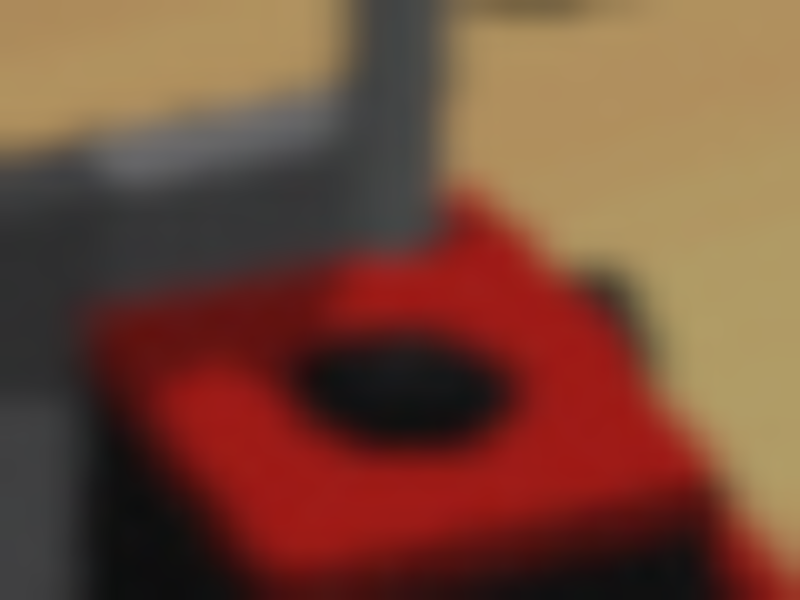

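```bash
python3 -m handwheel '[[[0.003,-0.003,0,0,0,0],[0,0,0.04,0,0,0],[0,0,0.035,0,0,0],[0,0,0.035,0,0,0],[0,0,0,0,0,0],[0,0,0,0,0,0]]]'
python3 - <<'E'
from h import *
for i in range(3):
    s=manip.camera("scene");q=manip.sense();p=q["tool_pos"];print(p,p[2]-.0767,q["wrist_force"],q["torque"])
cv2.imwrite("pics/e3.png",cv2.resize(s[195:240,340:400],(800,600),interpolation=2))
E
```

```text
time_s: 8.02
tool_pos: [0.5449, 0.0081, 0.1412]
ee_rot: [-3.142, 0.0, -0.0]
wrist_force: [-0.4, 0.4, -1.4]
gripper_width: 0.098
[0.54499787 0.00811497 0.14144733] 0.06474733455145844 [-1.07523309 -0.16490607 -0.3818012 ] [ 0.03570101 -0.03462604 -0.01573959]
[0.54505976 0.00804537 0.14153928] 0.06483928334758678 [ 0.77885326  0.5523472  -1.23496713] [-0.03823033 -0.01935907  0.00739883]
[0.5450702  0.00805194 0.14160151] 0.0649015073056199 [-0.31233008  0.01917737 -1.72520761] [-0.02727697  0.02259679 -0.02110561]
```

View pics/e3.png

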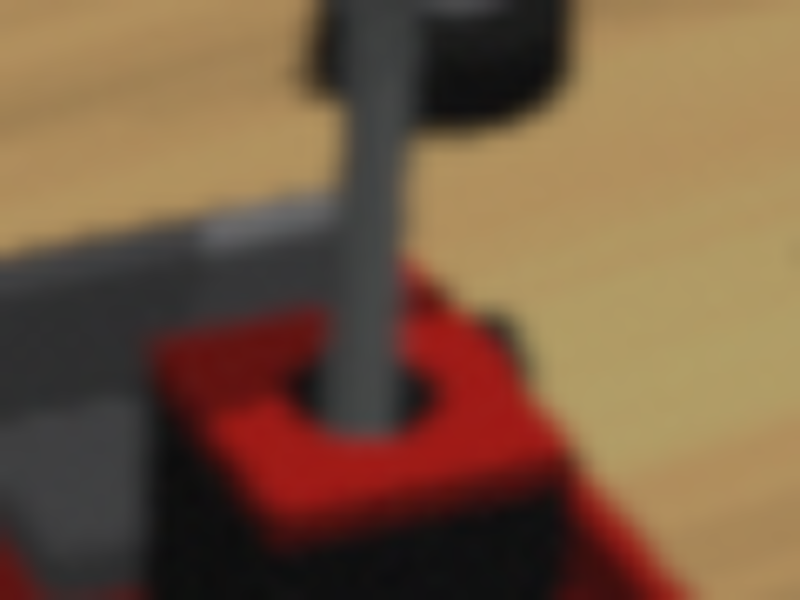

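The rod is in the countersink and centred, about 10 mm deep, with no contact force. I'll continue gently.

```bash
python3 -m handwheel '[[[0,0,0.02,0,0,0],[0,0,0.02,0,0,0],[0,0,0,0,0,0],[0,0,0,0,0,0]]]'
python3 -m handwheel '[[[0,0,0.004,0,0,0],[0,0,0,0,0,0]]]'
python3 -m handwheel '[[[0,0,0.004,0,0,0],[0,0,0,0,0,0]]]'
python3 - <<'E'
from h import *
for i in range(3):
    manip.camera("scene");q=manip.sense();p=q["tool_pos"];print(p,p[2]-.0767,q["wrist_force"])
E
```

```text
time_s: 8.68
tool_pos: [0.5448, 0.0081, 0.1312]
ee_rot: [-3.142, 0.0, -0.0]
wrist_force: [-0.3, 0.6, -0.1]
gripper_width: 0.09
time_s: 8.93
tool_pos: [0.5448, 0.0081, 0.1303]
ee_rot: [3.142, -0.0, -0.0]
wrist_force: [-0.1, 0.0, -1.2]
gripper_width: 0.093
time_s: 9.18
tool_pos: [0.5447, 0.008, 0.1292]
ee_rot: [3.142, 0.0, -0.0]
wrist_force: [0.5, -0.2, -0.9]
gripper_width: 0.095
[0.54475636 0.00801879 0.12922413] 0.05252412513257436 [ 0.15384697  0.20403783 -1.11335238]
[0.54478244 0.00806347 0.1292601 ] 0.0525601033043331 [ 0.12745663 -0.46398388 -0.87647556]
[0.54481839 0.00802636 0.12928462] 0.05258462044911229 [-0.17791214  0.81967341 -1.37835582]
```

```bash
for i in 1 2; do python3 -m handwheel '[[[0,0,0.003,0,0,0],[0,0,0,0,0,0]]]' | egrep 'tool_pos|wrist'; done
python3 -m handwheel '[[[0,0,0.003,0,0,0],[0,0,0,0,0,0]]]'| egrep 'tool_pos|wrist'
python3 - <<'E'
from h import *
for i in range(3):
    manip.camera("scene");q=manip.sense();p=q["tool_pos"];print(p,p[2]-.0767,q["wrist_force"])
E
```

```text
tool_pos: [0.5447, 0.008, 0.1284]
wrist_force: [-0.7, 0.5, -0.1]
tool_pos: [0.5448, 0.008, 0.1278]
wrist_force: [0.2, -0.5, 0.2]
tool_pos: [0.5452, 0.0081, 0.1276]
wrist_force: [-0.7, 0.3, 4.6]
[0.54523176 0.00808814 0.12762038] 0.05092037694394548 [ 0.17081748 -0.8203421   4.77555645]
[0.54525538 0.00808679 0.12764549] 0.05094548669035183 [-1.15212769  0.22892034  5.73304472]
[0.54525314 0.00808238 0.12763566] 0.05093565819112596 [-0.43641565 -0.15340666  5.93562269]
```

Contact: force rose to about 6 N with the tip 24.1 mm below the mouth, which matches the stub depth. The stub is in the right-hand chassis (y≈0.007). Backing off now and moving to the other socket.

```bash
python3 -m handwheel '[[[0,0,-0.02,0,0,0],[0,0,-0.06,0,0,0],[0,0,-0.08,0,0,0],[0,0,-0.04,0,0,0],[0,0,0,0,0,0],[-0.004,-0.08,0,0,0,0],[-0.004,-0.18,0,0,0,0],[-0.004,-0.18,0,0,0,0],[-0.004,-0.18,0,0,0,0],[-0.004,-0.18,0,0,0,0],[0,-0.082,0.035,0,0,0],[0,0,0,0,0,0],[0,0,0,0,0,0],[0,0,0,0,0,0]]]'
python3 - <<'E'
from h import *
s=manip.camera("scene");q=manip.sense();p=q["tool_pos"]
print(p,q["wrist_force"],proj("scene",[p-[0,0,.0767]]))
cv2.imwrite("pics/f1.png",cv2.resize(s[165:210,430:490],(800,600),interpolation=2))
E
```

```text
time_s: 11.98
tool_pos: [0.5404, 0.2268, 0.1684]
ee_rot: [3.141, -0.0, -0.003]
wrist_force: [-0.2, -0.1, -0.6]
gripper_width: 0.093
[0.5403746  0.22700818 0.16845174] [ 1.32257021e-03 -5.79578056e-02 -1.61875227e+00] [[460.11120829 184.74082885]]
```

View pics/f1.png

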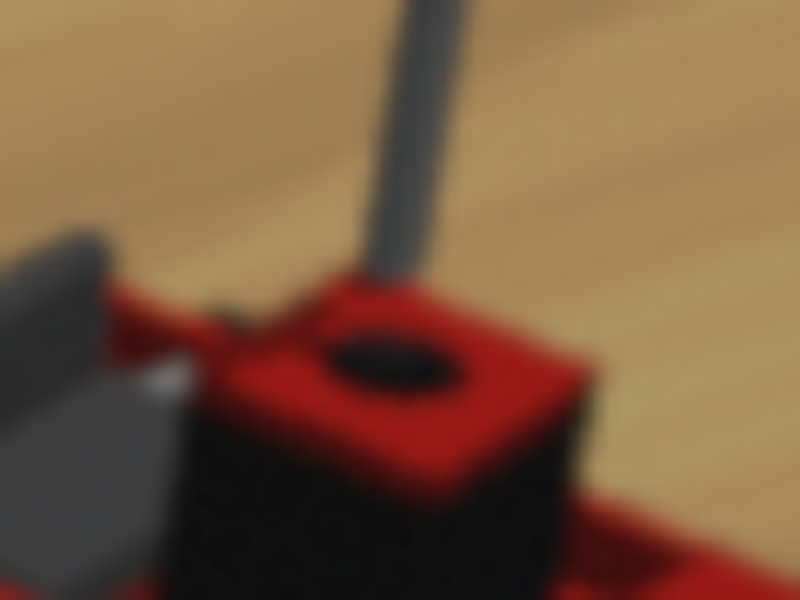

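```bash
python3 - <<'E'
from h import *
print(atz("scene",(459.27,191.65),.075),atz("scene",(459.0,184.5),.0918),atz("top",(151.4,232.1),.075))
manip.camera("scene");print(manip.sense()["tool_pos"])
E
```

```text
[0.53935577 0.22889368 0.075     ] [0.53864102 0.22566079 0.0918    ] [0.54042575 0.22890635 0.075     ]
[0.54033868 0.22728864 0.16852111]
```

```bash
python3 -m handwheel '[[[0.002,-0.006,0,0,0,0],[0,0,0.01,0,0,0],[0,0,0.03,0,0,0],[0,0,0.035,0,0,0],[0,0,0.03,0,0,0],[0,0,0,0,0,0],[0,0,0,0,0,0]]]'
python3 - <<'E'
from h import *
for i in range(3):
    s=manip.camera("scene");q=manip.sense();p=q["tool_pos"];print(p,p[2]-.0767,q["wrist_force"],q["torque"])
cv2.imwrite("pics/f2.png",cv2.resize(s[165:210,430:490],(800,600),interpolation=2))
E
```

```text
time_s: 12.95
tool_pos: [0.5405, 0.2302, 0.142]
ee_rot: [-3.142, -0.0, -0.0]
wrist_force: [0.2, 0.4, -0.6]
gripper_width: 0.093
[0.54056762 0.23018317 0.14219631] 0.06549631209111571 [-0.46695646  0.61849694 -0.50431801] [ 0.02096023 -0.02863332  0.03277101]
[0.54060755 0.23018992 0.14230525] 0.06560525373156646 [-0.98402472  0.23174104 -0.88599308] [ 0.00449921 -0.07004247 -0.06700377]
[0.54058067 0.2301952  0.14233563] 0.06563562783181555 [-0.85927369  0.04589503 -1.54383091] [ 0.00599269 -0.00726022 -0.00910867]
```

View pics/f2.png

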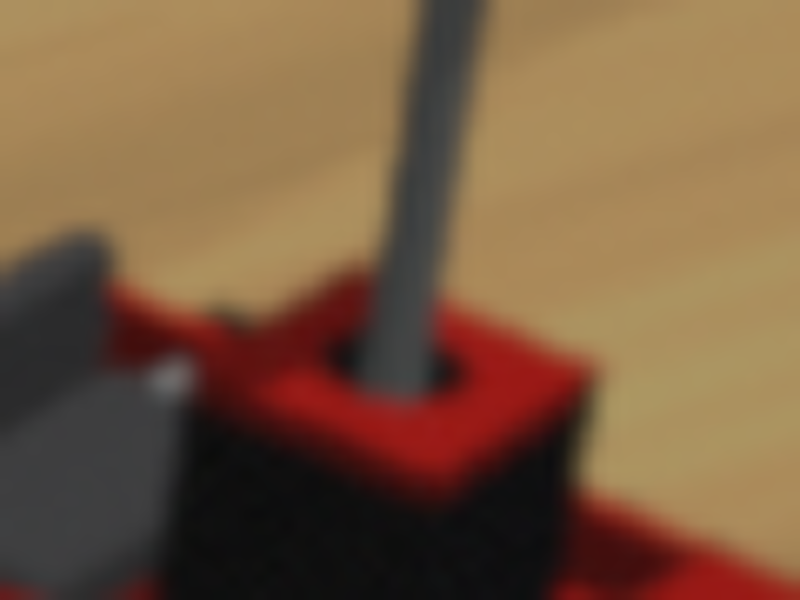

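```bash
python3 -m handwheel '[[[0,0,0.02,0,0,0],[0,0,0.02,0,0,0],[0,0,0.01,0,0,0],[0,0,0,0,0,0]]]'| egrep 'tool_pos|wrist'
python3 -m handwheel '[[[0,0,0.006,0,0,0],[0,0,0.006,0,0,0],[0,0,0,0,0,0]]]'| egrep 'tool_pos|wrist'
```

```text
tool_pos: [0.5402, 0.23, 0.1291]
wrist_force: [-0.3, -0.3, -0.5]
tool_pos: [0.5403, 0.23, 0.1264]
wrist_force: [-0.5, -0.1, -1.5]
```

Past the stub depth (TCP 0.1276) with no contact. Continuing to just above the bottom, which should be at TCP ≈ 0.1097.

```bash
python3 -m handwheel '[[[0,0,0.02,0,0,0],[0,0,0.02,0,0,0],[0,0,0.015,0,0,0],[0,0,0,0,0,0],[0,0,0,0,0,0]]]'| egrep 'tool_pos|wrist'
python3 - <<'E'
from h import *
for i in range(3):
    s=manip.camera("scene");q=manip.sense();p=q["tool_pos"];print(p,p[2]-.0767,q["wrist_force"],q["torque"])
E
```

```text
tool_pos: [0.5405, 0.2301, 0.1128]
wrist_force: [0.4, -0.1, -1.2]
[0.54049364 0.23011623 0.11285185] 0.0361518529958587 [-0.73938174  0.96790366 -1.31868791] [-0.08245871  0.03199516  0.02471562]
[0.54054079 0.23010779 0.11292915] 0.03622915054464132 [-0.33515152  0.25469242 -0.14834685] [ 0.02370629  0.03173254 -0.02506841]
[0.54052089 0.23010774 0.11295177] 0.03625177435522675 [-0.0502142  -0.46540943 -1.74508125] [-0.00201639  0.00400857 -0.00031102]
```

```bash
python3 -m handwheel '[[[0,0,0.004,0,0,0],[0,0,0.004,0,0,0],[0,0,0,0,0,0],[0,0,0,0,0,0]]]'| egrep 'tool_pos|wrist'
for i in 1 2; do python3 -m handwheel '[[[0,0,0.001,0,0,0],[0,0,0,0,0,0]]]'| egrep 'tool_pos|wrist'; done
```

```text
tool_pos: [0.5404, 0.23, 0.1107]
wrist_force: [-0.3, -0.5, -0.3]
tool_pos: [0.5404, 0.2301, 0.1105]
wrist_force: [-0.1, 0.0, -1.2]
tool_pos: [0.5404, 0.23, 0.1102]
wrist_force: [-0.8, 0.0, 0.1]
```

```bash
python3 -m handwheel '[[[0,0,0.001,0,0,0],[0,0,0,0,0,0]]]'| egrep 'tool_pos|wrist'; python3 - <<'E'
from h import *
for i in range(2):
    s=manip.camera("scene");q=manip.sense();print(q["tool_pos"],q["wrist_force"])
E
```

```text
tool_pos: [0.5404, 0.23, 0.11]
wrist_force: [0.3, -0.4, -1.3]
[0.54034622 0.23003946 0.10997598] [-0.75555268 -0.20557346 -1.23437517]
[0.54039148 0.23005103 0.11000167] [-0.42002682 -0.2247455  -0.74651251]
```

```bash
python3 -m handwheel '[[[0,0,0.001,0,0,0],[0,0,0,0,0,0]]]'| egrep 'tool_pos|wrist'; python3 - <<'E'
from h import *
for i in range(2):
    s=manip.camera("scene");q=manip.sense();print(q["tool_pos"],q["wrist_force"])
E
```

```text
tool_pos: [0.5404, 0.2301, 0.1098]
wrist_force: [-0.3, -0.1, 0.5]
[0.54042213 0.23006019 0.10979726] [ 0.90950444  0.60762079 -0.65753443]
[0.54041799 0.23007219 0.10980054] [ 0.04383805 -0.17769621 -1.08925582]
```

```bash
python3 -m handwheel '[[[0,0,0.001,0,0,0],[0,0,0,0,0,0]]]'| egrep 'tool_pos|wrist'; python3 - <<'E'
from h import *
for i in range(2):
    s=manip.camera("scene");q=manip.sense();print(q["tool_pos"],q["wrist_force"])
E
```

```text
tool_pos: [0.5405, 0.2301, 0.1098]
wrist_force: [-0.5, 0.3, 1.8]
[0.5405244  0.23009006 0.10975011] [-1.00072029 -0.18810778  1.63843234]
[0.54052804 0.23007993 0.10973449] [-1.10286787 -0.78696229  3.13133104]
```

Contact: force changed by about +4 N with the tip at z≈0.033, 42 mm below the mouth, so the left chassis's socket is empty. Now retreating and bringing the rod back over its hole.

```bash
python3 -m handwheel '[[[0,0,-0.03,0,0,0],[0,0,-0.09,0,0,0],[0,0,-0.1,0,0,0],[0,0,-0.05,0,0,0],[0,0,0,0,0,0],[0.012,0.1,0,0,0,0],[0.012,0.2,0,0,0,0],[0.012,0.22,0,0,0,0],[0.012,0.22,0,0,0,0],[0.012,0.22,0,0,0,0],[0.012,0.22,0,0,0,0],[0.012,0.22,0,0,0,0],[0.012,0.22,0,0,0,0],[0.012,0.22,0,0,0,0],[0.009,0.15,0,0,0,0],[0,0.076,0,0,0,0],[0,0,0,0,0,0],[0,0,0,0,0,0],[0,0,0,0,0,0]]]'
python3 - <<'E'
from h import *
s=manip.camera("scene");q=manip.sense();p=q["tool_pos"]
print(p,q["wrist_force"],proj("scene",[p-[0,0,.0767]]))
cv2.imwrite("pics/g1.png",cv2.resize(s[255:315,180:260],(800,600),interpolation=2))
E
```

```text
time_s: 19.18
tool_pos: [0.5699, -0.2842, 0.1771]
ee_rot: [-3.141, -0.0, 0.002]
wrist_force: [-0.1, -0.5, -0.3]
gripper_width: 0.092
[ 0.56986341 -0.28458697  0.17718216] [-0.416995    0.26547149  0.04575668] [[217.81119309 271.32584351]]
```

View pics/g1.png

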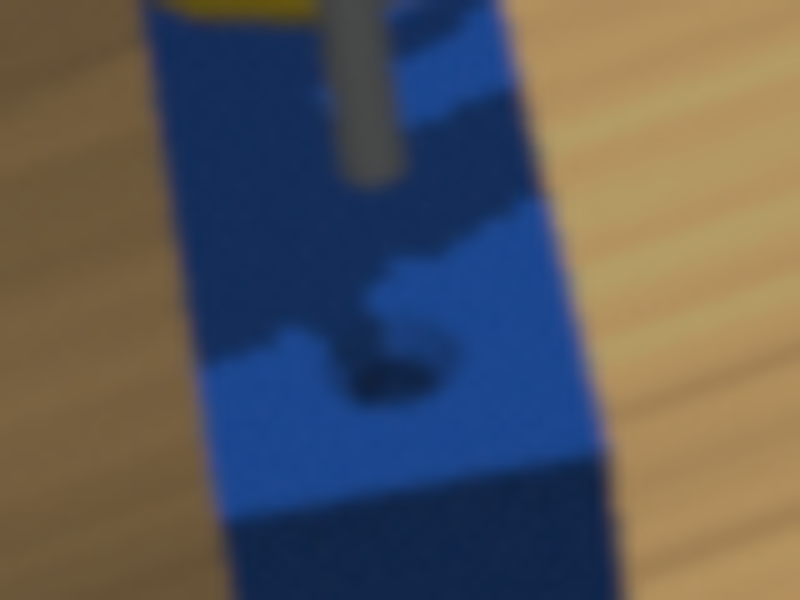

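```bash
python3 - <<'E'
from h import *
s=manip.camera("scene");p=manip.sense()["tool_pos"];print(p)
print("hole",atz("scene",(218.8,291.2),.062),"tip",atz("scene",(216.7,271.5),.1005))
E
```

```text
[ 0.56979614 -0.28501129  0.1772032 ]
hole [ 0.5703439  -0.28767043  0.062     ] tip [ 0.56944065 -0.28622737  0.1005    ]
```

```bash
python3 -m handwheel '[[[0.003,0,0.03,0,0,0],[0,0,0.06,0,0,0],[0,0,0.06,0,0,0],[0,0,0.03,0,0,0],[0,0,0,0,0,0],[0,0,0,0,0,0]]]'| egrep 'tool_pos|wrist'
python3 - <<'E'
from h import *
s=manip.camera("scene");q=manip.sense();p=q["tool_pos"]
print(p,q["wrist_force"])
cv2.imwrite("pics/g2.png",cv2.resize(s[255:315,180:260],(800,600),interpolation=2))
E
```

```text
tool_pos: [0.5705, -0.2866, 0.1323]
wrist_force: [0.5, -0.3, -1.6]
[ 0.57054974 -0.28664074  0.1325455 ] [-0.15576578 -0.10822721 -1.1933384 ]
```

View pics/g2.png

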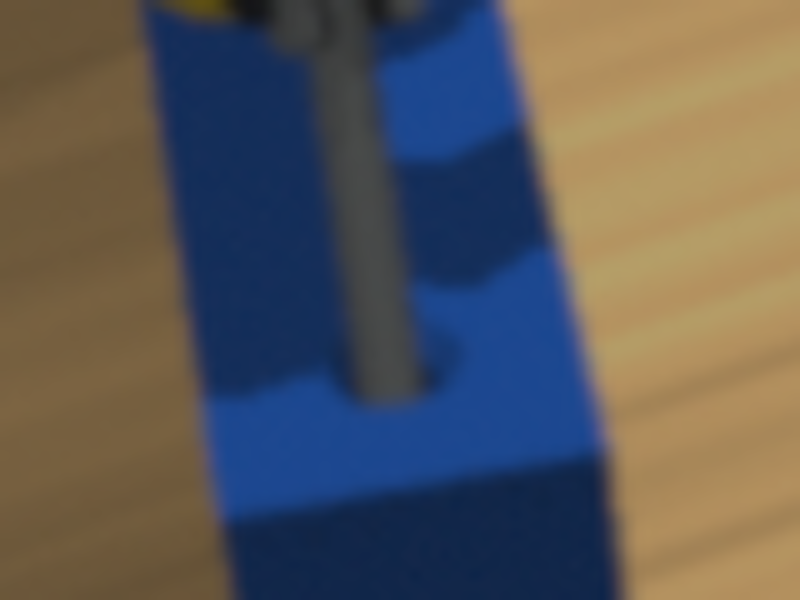

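```bash
python3 -m handwheel '[[[0,0,0.02,0,0,0],[0,0,0.03,0,0,0],[0,0,0.03,0,0,0],[0,0,0.03,0,0,0],[0,0,0.02,0,0,0],[0,0,0,0,0,0],[0,0,0,0,0,0]]]'| egrep 'tool_pos|wrist'

```

```text
tool_pos: [0.5703, -0.2865, 0.0997]
wrist_force: [-0.4, 0.2, -0.8]
```

```bash
python3 -m handwheel '[[[0,0,0.02,0,0,0],[0,0,0.018,0,0,0],[0,0,0.002,0,0,0],[0,0,0,0,0,0],[0,0,0,0,0,0]]]'| egrep 'tool_pos|wrist'
python3 -m handwheel '[[[0,0,0,0,0,0],[0,0,0,0,0,0],[0,0,0,0,0,0]]]' 0.4| egrep 'tool_pos|wrist|grip'
python3 -m handwheel '[[[0,0,0,0,0,0],[0,0,0,0,0,0]]]' 0.55| egrep 'tool_pos|wrist|grip'
python3 - <<'E'
from h import *
s=manip.camera("scene")
cv2.imwrite("pics/g3.png",cv2.resize(s[190:320,150:280],(600,600),interpolation=2))
E
```

```text
tool_pos: [0.5702, -0.2865, 0.0896]
wrist_force: [0.5, -0.3, -0.1]
tool_pos: [0.5702, -0.2865, 0.0897]
wrist_force: [-0.7, -0.5, 0.4]
gripper_width: 0.403
tool_pos: [0.5702, -0.2865, 0.0895]
wrist_force: [-0.3, -0.5, -0.6]
gripper_width: 0.549
```

View pics/g3.png

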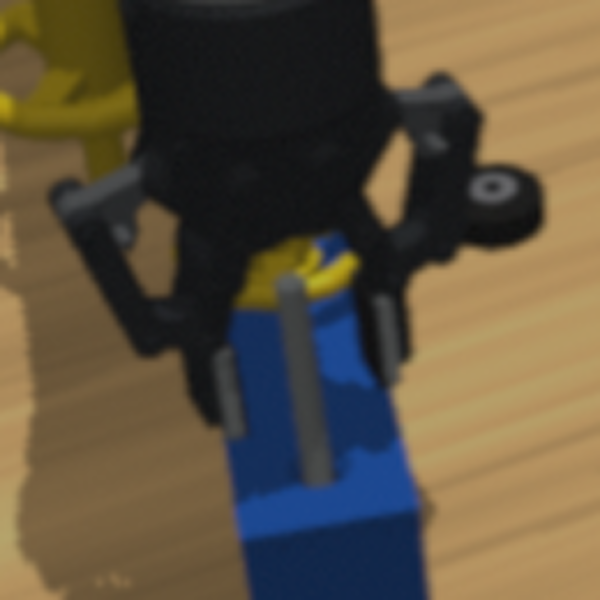

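The rod stands upright in its hole. Moving up and over the yellow hub.

```bash
python3 -m handwheel '[[[0,0,-0.04,0,0,0],[0,0,-0.1,0,0,0],[0,0,-0.12,0,0,0],[0,0,-0.06,0,0,0],[-0.06,-0.016,0,0,0,0],[-0.12,-0.032,0,0,0,0],[-0.12,-0.032,0,0,0,0],[-0.084,-0.022,0,0,0,0],[-0.04,-0.01,0,0,0,0],[0,0,0,0,0,0],[0,0,0,0,0,0],[0,0,0,0,0,0]]]' 0.65| egrep 'time|tool_pos|wrist'
python3 - <<'E'
from h import *
s=manip.camera("scene");t=manip.camera("top");p=manip.sense()["tool_pos"];print(p)
cv2.imwrite("pics/h1.png",np.hstack([cv2.resize(s[170:320,150:250],(400,600),interpolation=2),cv2.resize(t[200:300,380:480],(400,600)[:1]*2,interpolation=2).repeat(1,0) if 0 else cv2.resize(t[200:320,380:460],(400,600),interpolation=2)]))
E
```

```text
time_s: 23.75
tool_pos: [0.4649, -0.2585, 0.1694]
wrist_force: [-0.3, -0.6, -0.2]
[ 0.46460804 -0.25840814  0.16936006]
```

View pics/h1.png

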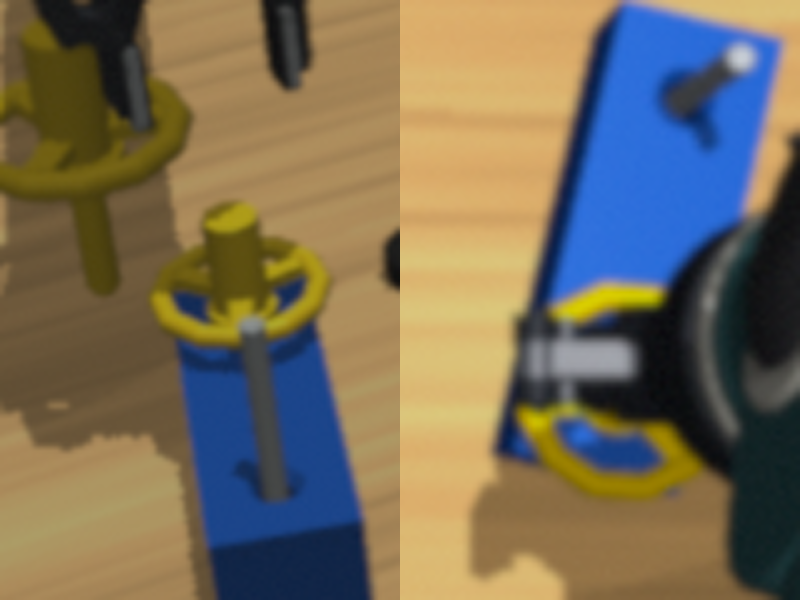

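```bash
python3 - <<'E'
from h import *
t=cv2.imread("pics/top0.png");s=cv2.imread("pics/scene0.png")
for c,im,b in(("scene",manip.camera("scene"),(185,215,240,262)),("top",t,(398,252,452,306))):
    x0,y0,x1,y1=b;h=cv2.cvtColor(im[y0:y1,x0:x1],cv2.COLOR_BGR2HSV);m=((h[...,0]>20)&(h[...,0]<35)&(h[...,1]>140)&(h[...,2]>60)).astype(np.uint8)
    cs=max(cv2.findContours(m,0,2)[0],key=cv2.contourArea);print(c,cv2.boundingRect(cs),x0,y0,cv2.fitEllipse(cs))
    if c=="top": e=np.array(cv2.fitEllipse(cs)[0])+[x0,y0];print("rim",e,atz("top",e,.079))
    cv2.imwrite(f"pics/m_{c}.png",cv2.resize(m*255,None,fx=6,fy=6))
print(atz("scene",(207,223.3),.118), "rim sc",atz("scene",(150+240/4-.5,170+288/4-.5),.079),"hub top",atz("top",(428.0,277.7),.118))
E
```

```text
scene (2, 5, 46, 37) 185 215 ((23.997243881225586, 24.374217987060547), (33.37044906616211, 43.373138427734375), 80.28590393066406)
top (5, 5, 44, 44) 398 252 ((26.54467010498047, 26.47340965270996), (42.05461883544922, 44.02754211425781), 109.1148910522461)
rim [424.5446701  278.47340965] [ 0.46116562 -0.25919227  0.079     ]
[ 0.46257011 -0.26004846  0.118     ] rim sc [ 0.4602238 -0.259657   0.079    ] hub top [ 0.46115427 -0.25731534  0.118     ]
```

View pics/m_top.png

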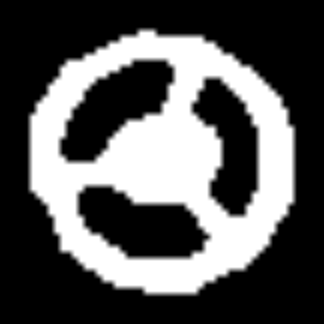

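```bash
python3 -m handwheel '[[[-0.012,0.002,0.04,0,0,0],[0,0,0.08,0,0,0],[0,0,0.1,0,0,0],[0,0,0.07,0,0,0],[0,0,0.027,0,0,0],[0,0,0,0,0,0],[0,0,0,0,0,0]]]' 0.5| egrep 'time|tool_pos|wrist'
python3 - <<'E'
from h import *
s=manip.camera("scene");p=manip.sense()["tool_pos"];print(p)
cv2.imwrite("pics/h2.png",cv2.resize(s[170:270,150:270],(720,600),interpolation=2))
E
```

```text
time_s: 24.78
tool_pos: [0.4617, -0.2592, 0.091]
wrist_force: [0.6, 0.8, 0.3]
[ 0.46170769 -0.25919271  0.09102515]
```

View pics/h2.png

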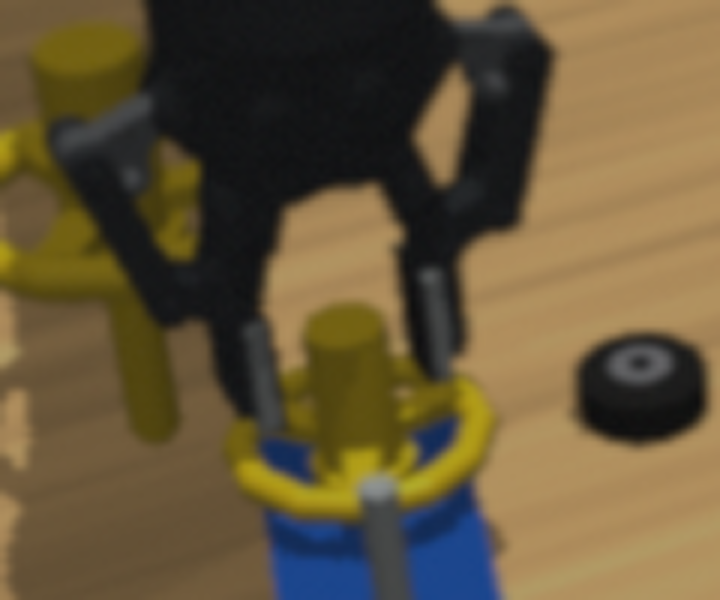

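Pads straddle the hub: their midpoint is at about (355,402) in the crop and the hub axis at about (350,400). Closing.

```bash
python3 -m handwheel '[[[0,0,0,0,0,0],[0,0,0,0,0,0],[0,0,0,0,0,0],[0,0,0,0,0,0]]]' 0 50| egrep 'tool_pos|wrist|grip'
python3 -m handwheel '[[[0,0,-0.02,0,0,0],[0,0,-0.06,0,0,0],[0,0,-0.1,0,0,0],[0,0,-0.1,0,0,0],[0,0,-0.04,0,0,0],[0,0,0,0,0,0],[0,0,0,0,0,0]]]'
python3 - <<'E'
from h import *
s=manip.camera("scene");q=manip.sense();print(q["tool_pos"],q["wrist_force"])
cv2.imwrite("pics/h3.png",cv2.resize(s[140:290,140:300],(800,600)[:1]+(750,) and (640,600),interpolation=2))
E
```

```text
tool_pos: [0.4616, -0.2591, 0.0909]
wrist_force: [-1.1, 0.4, 6.1]
gripper_width: 0.261
time_s: 26.2
tool_pos: [0.4606, -0.2587, 0.1695]
ee_rot: [-3.141, 0.001, -0.0]
wrist_force: [-0.2, 0.6, -1.0]
gripper_width: 0.262
[ 0.46050354 -0.25861413  0.16928409] [-0.82881328 -0.50619833 -1.06672876]
```

View pics/h3.png

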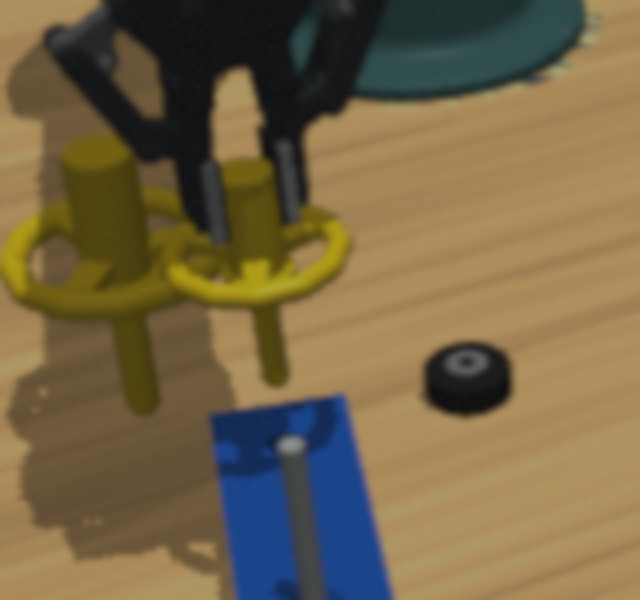

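```bash
python3 -m handwheel '[[[0.01,-0.06,-0.04,0,0,0],[0.02,-0.12,0,0,0,0],[0.03,-0.18,0,0,0,0],[0.03,-0.19,0,0,0,0],[0.03,-0.2,0,0,0,0],[0.03,-0.2,0,0,0,0],[0.03,-0.2,0,0,0,0],[0.03,-0.2,0,0,0,0],[0.03,-0.2,0,0,0,0],[0.03,-0.18,0,0,0,0],[0.026,-0.13,0,0,0,0],[0.02,-0.092,0.02,0,0,0],[0,0,0.02,0,0,0],[0,0,0,0,0,0],[0,0,0,0,0,0],[0,0,0,0,0,0]]]'
python3 - <<'E'
from h import *
for i in range(3): s=manip.camera("scene")
q=manip.sense();p=q["tool_pos"];print(p,q["wrist_force"],proj("scene",[p-[0,0,.0769]]))
cv2.imwrite("pics/i1.png",cv2.resize(s[150:210,420:500],(800,600),interpolation=2))
E
```

```text
time_s: 28.25
tool_pos: [0.5406, 0.2281, 0.1706]
ee_rot: [3.141, -0.0, -0.002]
wrist_force: [0.6, 0.8, -0.3]
gripper_width: 0.261
[0.54054608 0.22863425 0.17048256] [ 0.42056061 -0.81518059 -0.45094254] [[460.93820502 183.76004597]]
```

View pics/i1.png

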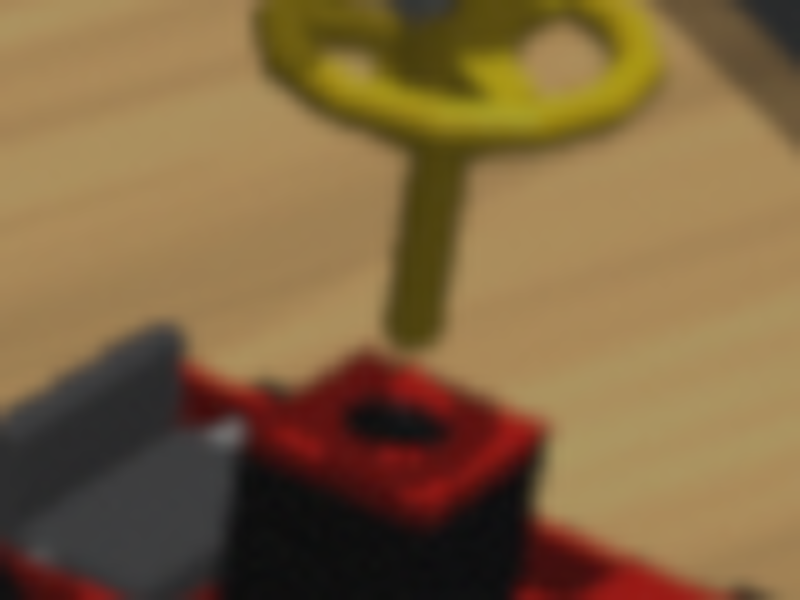

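```bash
python3 - <<'E'
from h import *
print(atz("scene",(459.2,191.6),.075),atz("scene",(460.6,183.4),.0936))
E
```

```text
[0.53913932 0.2289011  0.075     ] [0.53916325 0.22897407 0.0936    ]
```

Tip and socket axes agree within about 0.3 mm. Descending into the countersink.

```bash
python3 -m handwheel '[[[0,0,0.02,0,0,0],[0,0,0.03,0,0,0],[0,0,0.03,0,0,0],[0,0,0.02,0,0,0],[0,0,0.01,0,0,0],[0,0,0,0,0,0],[0,0,0,0,0,0]]]'
python3 - <<'E'
from h import *
for i in range(3):
    s=manip.camera("scene");q=manip.sense();p=q["tool_pos"];print(p,p[2]-.0769,q["wrist_force"],q["torque"])
cv2.imwrite("pics/i2.png",cv2.resize(s[150:210,420:500],(800,600),interpolation=2))
E
```

```text
time_s: 29.28
tool_pos: [0.5405, 0.2291, 0.1429]
ee_rot: [-3.141, -0.0, -0.001]
wrist_force: [-0.5, 0.2, -0.7]
gripper_width: 0.264
[0.54058249 0.2291366  0.14304968] 0.06614968342518529 [-0.72273383 -0.52877074 -0.70503427] [ 0.00287584  0.0016045  -0.00500994]
[0.54055467 0.22913726 0.14301743] 0.0661174304364126 [-0.02501811 -0.12546482 -1.26375159] [-0.01857036 -0.02124224  0.02626321]
[0.54053369 0.22905263 0.1429754 ] 0.06607539839137413 [0.12349025 0.09396598 0.00487121] [-0.03938331  0.02465359  0.03272782]
```

View pics/i2.png

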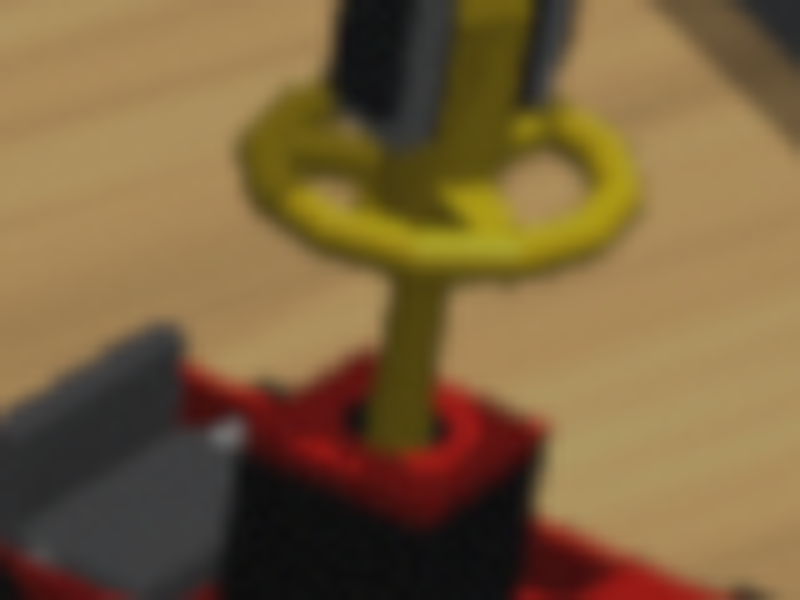

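```bash
python3 -m handwheel '[[[0,0,0.015,0,0,0],[0,0,0.02,0,0,0],[0,0,0.015,0,0,0],[0,0,0,0,0,0]]]'| egrep 'tool_pos|wrist'
python3 -m handwheel '[[[0,0,0.015,0,0,0],[0,0,0.02,0,0,0],[0,0,0.015,0,0,0],[0,0,0,0,0,0],[0,0,0,0,0,0]]]'| egrep 'tool_pos|wrist'
python3 -m handwheel '[[[0,0,0.008,0,0,0],[0,0,0,0,0,0],[0,0,0,0,0,0]]]'| egrep 'tool_pos|wrist'
```

```text
tool_pos: [0.5401, 0.2289, 0.1297]
wrist_force: [-0.4, 0.7, -0.6]
tool_pos: [0.5404, 0.2291, 0.1178]
wrist_force: [0.4, -0.1, -0.4]
tool_pos: [0.5404, 0.2291, 0.1158]
wrist_force: [0.1, -0.6, -1.1]
```

```bash
python3 -m handwheel '[[[0,0,0.01,0,0,0],[0,0,0.01,0,0,0],[0,0,0,0,0,0],[0,0,0,0,0,0]]]'| egrep 'tool_pos|wrist'
for i in 1 2 3; do python3 -m handwheel '[[[0,0,0.004,0,0,0],[0,0,0,0,0,0]]]'| egrep 'tool_pos|wrist';done
```

```text
tool_pos: [0.5404, 0.2291, 0.1107]
wrist_force: [-0.2, -0.2, -0.7]
tool_pos: [0.5405, 0.2291, 0.1099]
wrist_force: [0.2, -0.3, 1.0]
tool_pos: [0.5409, 0.2292, 0.1096]
wrist_force: [-1.8, -1.0, 5.8]
tool_pos: [0.541, 0.2291, 0.1089]
wrist_force: [-1.4, 0.4, 7.5]
```

Retainer contact at TCP 0.1097, and it's now sliding at about 8 N. Pressing on in 1 mm steps towards the expected 0.1039.

```bash
for i in 1 2 3 4; do python3 -m handwheel '[[[0,0,0.004,0,0,0],[0,0,0,0,0,0]]]'| egrep 'tool_pos|wrist';done
```

```text
tool_pos: [0.541, 0.2292, 0.1079]
wrist_force: [-0.9, -0.9, 6.5]
tool_pos: [0.541, 0.2292, 0.1069]
wrist_force: [-1.4, -0.9, 6.6]
tool_pos: [0.541, 0.2292, 0.1059]
wrist_force: [-0.9, -0.3, 6.9]
tool_pos: [0.5409, 0.2292, 0.1049]
wrist_force: [-1.4, -0.3, 7.1]
```

```bash
for i in 1 2 ; do python3 -m handwheel '[[[0,0,0.002,0,0,0],[0,0,0,0,0,0]]]'| egrep 'tool_pos|wrist';done
```

```text
tool_pos: [0.541, 0.2292, 0.1044]
wrist_force: [-1.5, -1.2, 6.4]
tool_pos: [0.541, 0.2291, 0.104]
wrist_force: [0.1, -0.5, 8.1]
```

```bash
python3 -m handwheel '[[[0,0,0.001,0,0,0],[0,0,0,0,0,0]]]'| egrep 'tool_pos|wrist'
python3 - <<'E'
from h import *
for i in range(2):
    s=manip.camera("scene");q=manip.sense();p=q["tool_pos"];print(p,p[2]-.0769,q["wrist_force"],q["time_s"])
cv2.imwrite("pics/i3.png",cv2.resize(s[160:220,420:500],(800,600),interpolation=2))
E
```

```text
tool_pos: [0.5411, 0.2292, 0.104]
wrist_force: [-1.9, -1.4, 9.5]
[0.54107566 0.22917867 0.10398517] 0.027085171173888714 [-2.04779693 -1.05284471  8.74345425] 33.975
[0.54104607 0.22920368 0.10396055] 0.027060546698197435 [-2.16148089 -1.34370283  8.74976995] 34.025
```

View pics/i3.png

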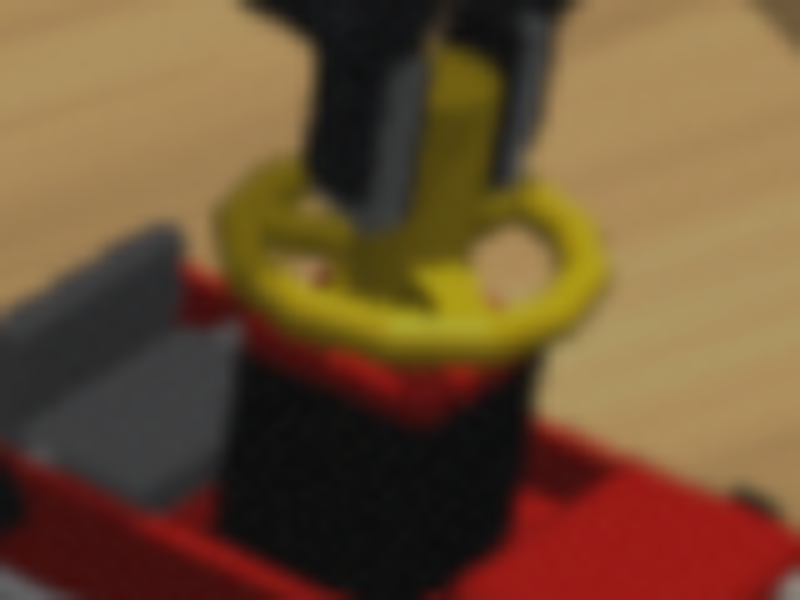

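Force is rising while the height stays put, so the collar is meeting the mouth. I'll confirm with small steps.

```bash
for i in 1 2; do python3 -m handwheel '[[[0,0,0.001,0,0,0],[0,0,0,0,0,0]]]'| egrep 'tool_pos|wrist';done
```

```text
tool_pos: [0.5411, 0.2292, 0.104]
wrist_force: [-3.3, -2.1, 10.8]
tool_pos: [0.5411, 0.2292, 0.1039]
wrist_force: [-2.5, -1.6, 12.5]
```

```bash
python3 -m handwheel '[[[0,0,0.001,0,0,0],[0,0,0,0,0,0]]]'| egrep 'tool_pos|wrist'
```

```text
tool_pos: [0.5411, 0.2293, 0.1039]
wrist_force: [-3.4, -2.2, 13.3]
```

Hard stop at 13 N with no further travel, so it's seated. Releasing.

```bash
python3 -m handwheel '[[[0,0,0,0,0,0],[0,0,0,0,0,0],[0,0,0,0,0,0]]]' 0.5| egrep 'tool_pos|wrist|grip'
python3 -m handwheel '[[[0,0,-0.04,0,0,0],[0,0,-0.1,0,0,0],[0,0,-0.15,0,0,0],[0,0,-0.15,0,0,0],[-0.12,0,-0.1,0,0,0],[-0.2,0.05,0,0,0,0],[-0.2,0.05,0,0,0,0],[0,0,0,0,0,0],[0,0,0,0,0,0]]]'| egrep 'time|tool_pos|wrist|grip'
python3 - <<'E'
from h import *
s=manip.camera("scene");t=manip.camera("top")
cv2.imwrite("pics/j1.png",cv2.resize(s[150:225,420:520],(800,600),interpolation=2))
cv2.imwrite("pics/j2.png",s);cv2.imwrite("pics/j3.png",t)
E
```

```text
tool_pos: [0.5402, 0.229, 0.1014]
wrist_force: [0.5, -0.5, 0.4]
gripper_width: 0.5
time_s: 36.28
tool_pos: [0.4113, 0.2044, 0.2377]
wrist_force: [0.7, 0.4, 0.5]
gripper_width: 0.5
```

View pics/j1.png

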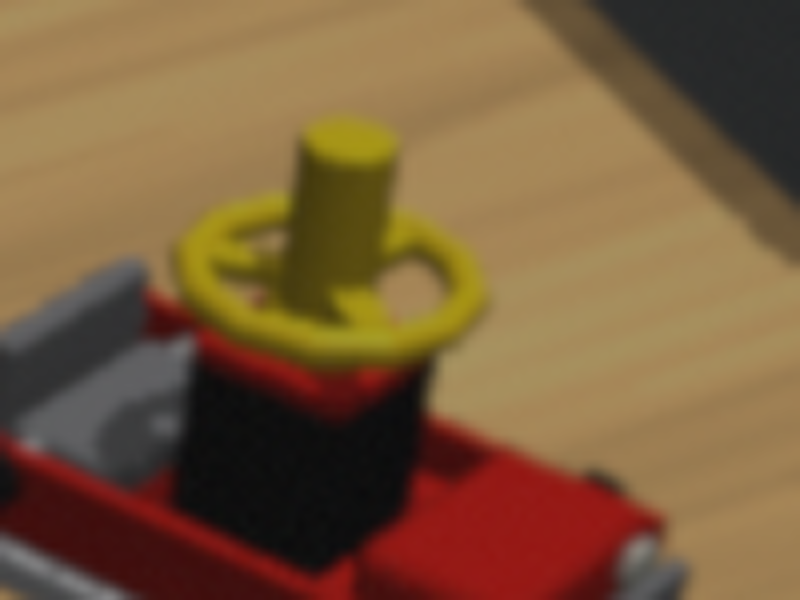

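View pics/j2.png

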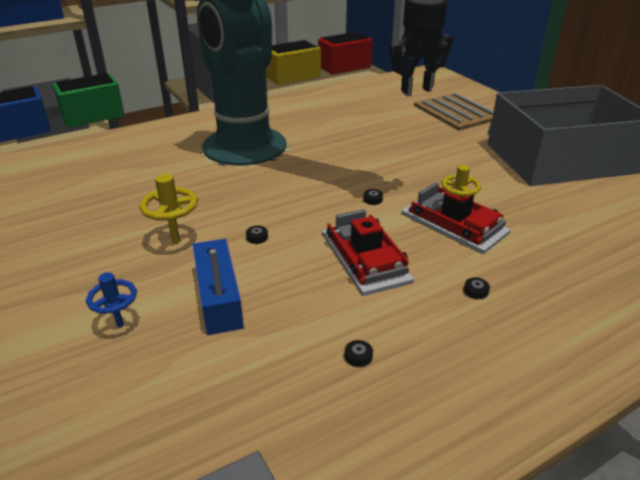

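View pics/j3.png

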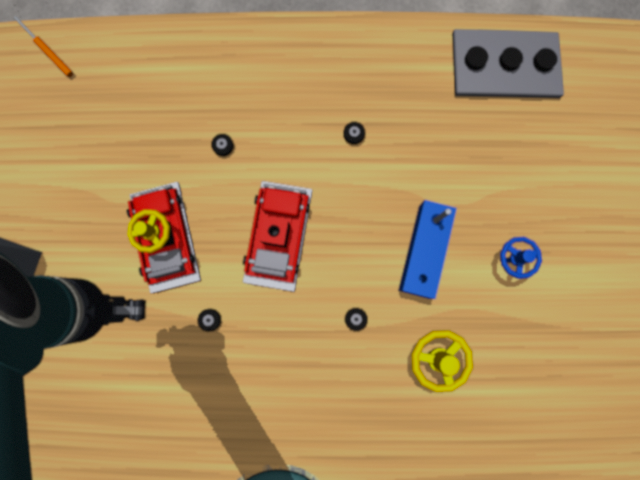

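```bash
python3 - <<'E'
from h import *
print(proj("scene",[[.5395,.229,.131],[.5395,.229,.134]]),"seen",420+348/8-.5,150+141/8-.5)
print(proj("top",[[.5404,.229,.131]]))
t=cv2.imread("pics/j3.png");cv2.imwrite("pics/j4.png",cv2.resize(t[195:265,110:190],(800,700),interpolation=2)[:600])
E
```

```text
[[463.54409548 166.49354361]
 [463.77461008 165.10211206]] seen 463.0 167.125
[[139.266882   227.85096682]]
```

View pics/j4.png

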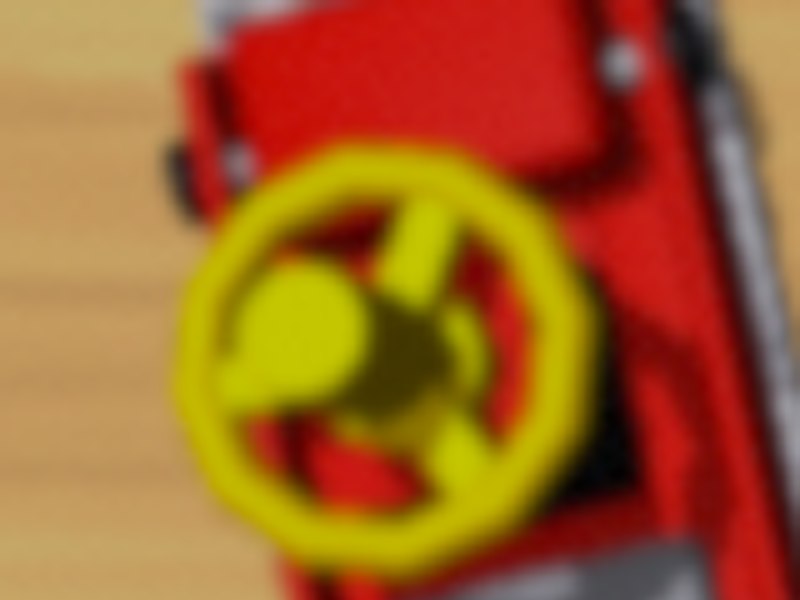

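The hub top is seen at (463.0,167.1) in the scene view and (139.8,227.5) in the top view. For a wheel fully home and upright I'd expect (463.5,166.5) and (139.3,227.9), so it's within a pixel. The rod is in the stand, the road wheels haven't moved and the arm is clear.

```bash
python3 -c "
from plant import manip
print(manip.hand_in(), manip.sense()['time_s'])"
```

```text
the job is handed in; nothing more can be done
the job is handed in; nothing more can be done
```

The job is done and handed in at about 36 s. The yellow wheel is pressed home in the empty socket, and the rod is back upright in its hole.

- **Stub:** the rod met it 24 mm down in the chassis nearer the stand (y ≈ 0.007 m). The force there reached about 6 N, slightly above the 5 N "light touch" figure but below the 8 N that would slide the retainer.
- **Empty socket:** the rod then touched bottom at 42 mm in the other chassis (y ≈ 0.229 m), at about 3–4 N.
- **Steering wheel:** I pressed the small yellow wheel from the stand into that empty socket. The retainer slid at about 7–8 N and the collar hit a hard stop at 13 N.

**Last checks:** both camera views put the hub within a pixel of a fully home, upright wheel. The pictures show the rod in its hole, the road wheels unmoved and the arm clear of everything. None of the final checks failed. When the gripper closed on the hub it read about 6 N upward, probably from the fingers brushing the spokes.

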